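Slide the top carrier plate off the stack and under the spring clip

TASK

Three cup-carrier plates lie in a stack in front of the open end of the loading bed. Slide the top plate sideways off the stack, without lifting it, onto the bed and between the guide rails, until its front edge has pushed up the spring clip and rests against the stop beneath the clip. Leave the two lower plates, the cup and the beaker as they are.

Things in the scene. Friction and masses are not known exactly. Their poses are not given: they have to be found in the camera images.
- bed: Grey loading bed fixed to the table, 150 x 164 mm, flat top 22 mm above the table (2 mm below the underside of the top plate on the stack). Origin on the table under the centre of the seat, where a loaded plate lies; x points along the slide, from the stack to the stop, z up. The bed runs from x = -60 mm (open end, facing the stack) to x = +90 mm.
- mouth (a point): Middle of the mouth of the guide rails, at bed x = -42 mm, on the bed's top; axes as the bed's. Steel rails stand 10 mm above the bed at both sides: 148 mm apart here, narrowing evenly to 108 mm at bed x = -5 mm (the 100 mm plate then has 4 mm play each side) and parallel from there to +68 mm.
- stop (a point): Middle of the stop bar's face, at bed x = +60 mm, on the bed's top; axes as the bed's. The bar is 100 mm wide and stands 8 mm above the bed; the clip reaches over it. Pushing the plate along and under the clip takes less than about 15 N.
- seat (a point): Point where the plate's centre (half-way up) lies when fully home: 28 mm above the table, above the bed's origin; axes as the bed's. The plate's front edge then touches the stop and its trailing edge is level with the open end of the bed.
- plate_top_centre (a point): Aluminium cup-carrier plate, a flat slab 120 mm (its x) x 100 mm (its y) x 12 mm thick (its z) with a 44 mm round hole through its middle, about 0.3 kg. It is the uppermost of the stack. Point at its centre, half-way up (30 mm above the table at the start); its x points roughly towards the bed at the start.
- plate_middle_centre (a point): Aluminium cup-carrier plate, a flat slab 120 mm (its x) x 100 mm (its y) x 12 mm thick (its z) with a 44 mm round hole through its middle, about 0.3 kg. Second of the stack. Point at its centre, half-way up (18 mm above the table).
- plate_bottom_centre (a point): Aluminium cup-carrier plate, a flat slab 120 mm (its x) x 100 mm (its y) x 12 mm thick (its z) with a 44 mm round hole through its middle, about 0.3 kg. Lowest of the stack, on the table. Point at its centre, half-way up (6 mm above the table). The stack is loose; its centre is 140 to 160 mm before the seat along the bed's x, up to 15 mm to the side, turned up to 0.12 rad.
- clip (a joint): Sprung steel clip, 50 mm wide, hinged about the bed's y axis at bed x = +80 mm, 40 mm above the table. 0 rad = down at rest, grows as it lifts (to 0.8). Its bend, at bed x = +35 mm, hangs 7 mm above the bed; from there its lip rises at 26 degrees to x = +2 mm, so a sliding plate's front edge lifts it. A plate under it holds it at about 0.11 rad, pressed with about 2 N.
- paste_cup_centre (a point): Filled round cup, 104 mm wide, 46 mm tall, standing near the stop end of the bed; bystander. Point at its centre.
- beaker_centre (a point): Steel beaker, 70 mm wide, 69 mm tall, standing upright to the left of the stack, nearer the robot; bystander. Point at its centre.

How it is judged:
At the end, for the whole second after the job is handed in: The top plate lies flat on the bed, fully home: its centre within 5 mm of the seat along the slide and 7 mm across, square to the rails within 0.08 rad, at rest, with the clip held up by it (clip over 0.06 rad). The middle and bottom plates are within 10 mm of where they began (x of plate_top_centre in the frame of seat between -0.005 and 0.005 m and y of plate_top_centre in the frame of seat between -0.007 and 0.007 m and z of plate_top_centre in the frame of seat between -0.004 and 0.004 m and angle between the x axis of plate_top_centre and the x axis of seat, either way round below 0.08 rad and angle between plate_top_centre's own z axis and vertical below 0.05 rad and value of joint clip above 0.06 rad and linear speed of plate_top below 0.01 m/s and distance of each of plate_middle_centre, plate_bottom_centre from where it was at the start of the episode below 0.01 m); the robot touches nothing.
It fails at once if the top plate is lifted instead of slid (its centre over 12 mm above its starting height) (height (world z) of plate_top_centre above 0.042 m).
It fails at once if the middle or bottom plate is shifted by more than 15 mm (distance of any of plate_middle_centre, plate_bottom_centre from where it was at the start of the episode above 0.015 m).
It fails at once if the cup or beaker is moved by more than 20 mm (distance of any of paste_cup_centre, beaker_centre from where it was at the start of the episode above 0.02 m).
It also fails if it takes over 35 s, if anything falls off the work surface, if the arm or the gripper's body presses on something with over 40 N, if the wrist force passes 120 N, or if a joint passes its speed limit or range.

ROBOT

A 6-joint arm with a two-finger parallel gripper is mounted at the origin on the work surface; the furniture and walls round the work are solid. World frame = base frame: x ahead of the robot, y to its left, z up, the work surface at z = 0. Lengths are in m, angles in rad, forces in N, time in s.
With the tool pointing down it reaches from about 0.35 to 0.975 m from the base axis. Payload 4.9 kg.
Tool frame: the origin (TCP) lies on the centre line of the jaws, within the pads' length; the fingertips stand 11 mm ahead of it and the grasp point (between the pads) lies 8 mm behind it; z points along the fingers, y is the direction in which the jaws open and shut (so a half turn about z gives the same grasp; the last joint's range is limited). The gripper opens to 85 mm and grips with 20 to 120 N. Pads are 22 mm wide; open, the fingers measure 114 mm over their backs; the gripper's body (76 mm by 85 mm) begins 54 mm behind the grasp point. The pads swing forward as they close: fully open they stand 13 mm farther back than shut.
Start: joints at [-1.255, 0.053, 1.613, -0, 1.476, -0.119], TCP at [0.263, -0.567, 0.242] pointing down, gripper open.
Joint ranges: [-3.01, 3.01], [-1.01, 2.22], [0.06, 2.58], [-1.02, 4.17], [0.09, 2.62], [-3.14, 3.14]. Speed limits (rad/s): [2.57, 2.57, 3.14, 3.14, 3.14, 3.14].

INTERFACE

Orientations are given as a rotation vector (axis times angle).
In Python, from station import ctrl gives the robot as it stands.
- The arm moves only by the shell command python3 -m crank 'ROWS' [OPENING] [FORCE]. ROWS is JSON, a list of rows, each an object of numbers: "x", "y", "z": the shift along the tool's x, y, z as a fraction of full scale; "roll": the turn about the tool's z as a fraction of full scale. In form: [{"x": .., "y": .., "z": .., "roll": ..}, ...]. A call has 1 to 10 rows; each row shifts and turns the commanded pose from where the row before left it, along the tool's axes as they then stand; what a row does not reach is not made up. Full scale, the value 1, is 0.06 m for a shift and 0.12 rad for a turn. A row lasts 1/8 s, in which the tool goes at most 62.5 mm and 10.7 degrees, less where a joint would pass 70% of its speed; a pose out of reach is approached as far as the arm can. A call with a number of a shift or a turn outside -1 to 1 is refused whole. A call with a gripper value outside its range is refused whole. OPENING is the closure, from 0 (fully open) to 1 (shut), set as the call begins (- or left out, the last holds). The fingers move at their own pace and stop on an object; FORCE is the grip in N (left out, the last holds). Time passes only in rows, so rows that do not move let the fingers close. It gives the time, the measured TCP pose, the force and the opening at its end, in the units of the state.
- ctrl.get_obs(): the state, without advancing time (a new reading comes with each control period).
- ctrl.get_image(name): name is "scene" or "top" or "wrist"; returns a dict with "img" (384x512x3 uint8, red, green, blue), "K" (3x3 intrinsics, pixels), "rvec" (rotation vector, rad) and "tvec" (3), from world to camera coordinates, as OpenCV has them. Camera axes: x right, y down, z forward; pixel columns grow to the right and rows downward; lengths in m; the calibration is good to about 2 mm. A picture is of the moment at which its call begins. There is no depth.
- ctrl.finish_job(): hands the job in, once; it reports no verdict.
The state is a dict: "t": time; "q": joint angles; "dq": joint speeds; "effort": joint torques, N m; "tool_pos": TCP position; "tool_rot": TCP orientation; "contact_force": force on the tool from outside, world axes, zero at the start; "wrist_torque": the same for the moment, N m; "opening": finger opening in m.
Only numpy, scipy, OpenCV 4.12 (cv2) and the standard library are available. Lean on these libraries where they do the work, as an engineer would, in place of code of your own. Each camera call takes 0.05 s, during which the arm holds its last target.

## Working session

There is one attempt and no reset: what is moved stays moved. The work goes in short steps, Python scripts to look and compute and a shell command to move; the robot and the scene stay as the last step left them, time stands still between calls to the robot, and variables do not carry over. Pictures are saved under pics/ and viewed, and the job is handed in when it is done.

```bash
mkdir -p pics; ls; cat > h.py <<'E'
import numpy as np,cv2
from station import ctrl
def grab(n,fn):
    d=ctrl.get_image(n); np.savez('pics/'+fn+'.npz',**d); cv2.imwrite('pics/'+fn+'.png',d['img'][:,:,::-1]); return d
def load(fn): return np.load('pics/'+fn+'.npz')
def crop(fn,x0,y0,x1,y1,s,out):
    im=cv2.imread('pics/'+fn+'.png')[y0:y1,x0:x1]; cv2.imwrite('pics/'+out+'.png',cv2.resize(im,None,fx=s,fy=s,interpolation=cv2.INTER_CUBIC))
def ray(d,uv,z):
    R=cv2.Rodrigues(d['rvec'])[0];t=np.asarray(d['tvec']).ravel();c=-R.T@t
    r=R.T@np.linalg.inv(d['K'])@np.array([uv[0],uv[1],1.]); return c+r*(z-c[2])/r[2]
def proj(d,P): return cv2.projectPoints(np.asarray(P,float).reshape(-1,3),d['rvec'],d['tvec'],d['K'],None)[0].reshape(-1,2)
E
python3 - <<'E'
from h import *
for n in('scene','top','wrist'): grab(n,n+'0')
a=[cv2.imread(f'pics/{n}0.png') for n in('scene','top')]
print(ctrl.get_obs())
E
```

```text
pics
{'t': 0.15, 'q': array([-1.25497899e+00,  5.32468015e-02,  1.61398404e+00, -1.05548153e-05,
        1.47601276e+00, -1.19000004e-01]), 'dq': array([ 0.00033148, -0.00231046, -0.00431541,  0.00203319, -0.00075711,
       -0.00039679]), 'effort': array([ 1.20065724e-05, -3.94244313e+01, -3.70721841e+01, -2.25064332e-04,
        4.66765530e-03, -3.58041780e-05]), 'tool_pos': array([ 0.26312731, -0.56638857,  0.24131639]), 'tool_rot': array([-3.06603492e+00, -6.77288985e-01,  2.71073886e-04]), 'contact_force': array([ 0.80360327, -0.89914766, -0.8650786 ]), 'wrist_torque': array([-0.01081228,  0.04145323,  0.05084612]), 'opening': 0.08539798769309756}
```

View pics/scene0.png

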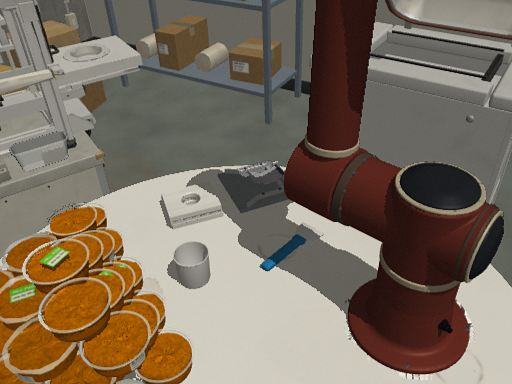

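View pics/top0.png

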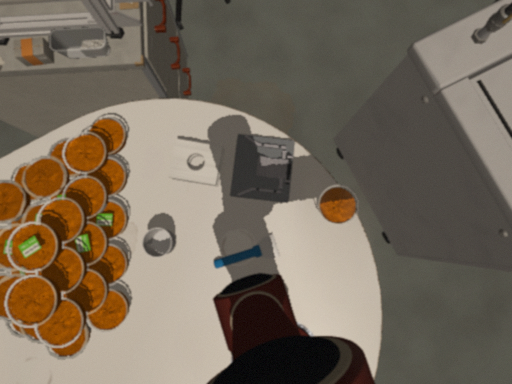

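View pics/wrist0.png

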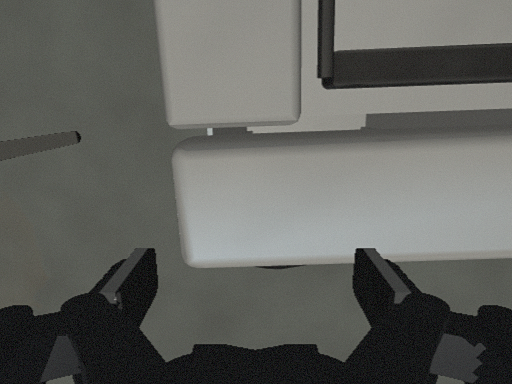

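The top view shows the stack around (193,161), the bed around (263,168), the cup at (337,204) and the beaker at (159,241). I'll enlarge it next.

```bash
python3 - <<'E'
from h import *
crop('top0',160,120,310,215,5,'c1')
crop('scene0',150,150,310,240,5,'c2')
d=load('top0')
for uv in [(193,161),(263,168),(337,204),(159,241),(300,350)]: print(uv,ray(d,uv,0.03))
E
```

```text
(193, 161) [0.50557827 0.21249422 0.03      ]
(263, 168) [0.48795408 0.03447885 0.03      ]
(337, 204) [ 0.39623151 -0.15187852  0.03      ]
(159, 241) [0.30434236 0.29185523 0.03      ]
(300, 350) [ 0.04594168 -0.05253988  0.03      ]
```

View pics/c1.png

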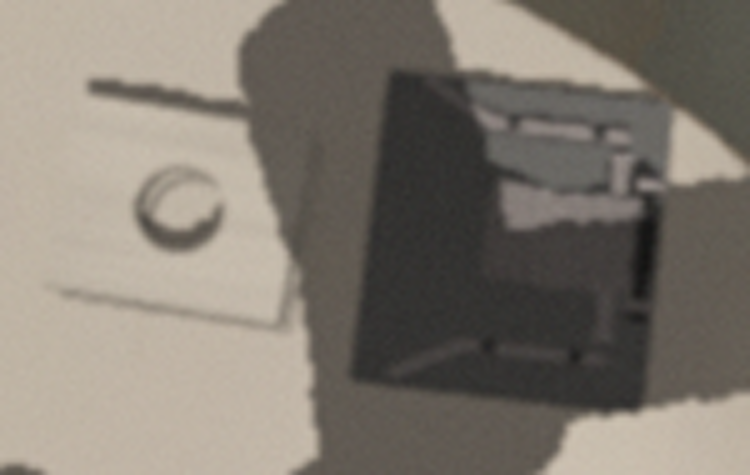

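View pics/c2.png

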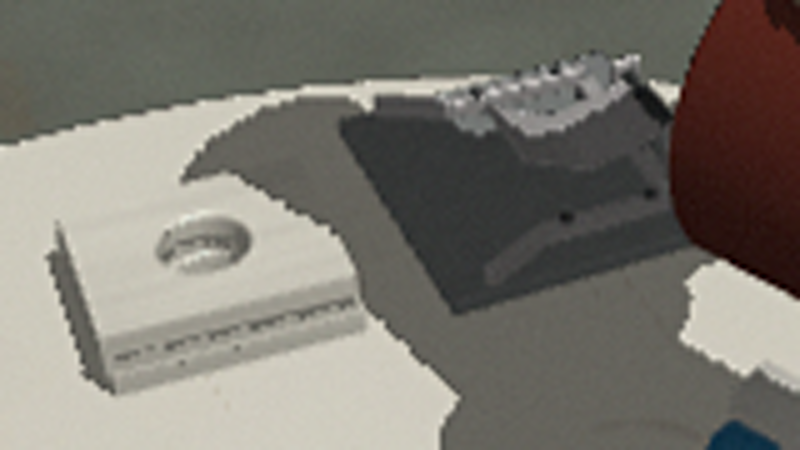

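```bash
python3 - <<'E'
from h import *
d=load('top0')
o=np.array([160,120])
bc=[(390,70),(352,380),(640,410),(672,100)]
for p in bc: print('bed',ray(d,np.array(p)/5+o,0.022))
pc=[(85,100),(52,290),(285,328),(318,140),(180,205)]
for p in pc: print('pl',ray(d,np.array(p)/5+o,0.036))
ob=ctrl.get_obs();R=cv2.Rodrigues(ob['tool_rot'])[0];print(R)
w=load('wrist0');Rw=cv2.Rodrigues(w['rvec'])[0];c=-Rw.T@w['tvec'].ravel();print('cam in tool',R.T@(c-ob['tool_pos']),'camaxes in tool cols',(R.T@Rw.T).round(2),w['K'])
E
```

```text
bed [0.57899813 0.09880414 0.022     ]
bed [0.41705846 0.11721063 0.022     ]
bed [ 0.40190284 -0.02908029  0.022     ]
bed [ 0.56358971 -0.04774119  0.022     ]
pl [0.55856413 0.25322629 0.036     ]
pl [0.46075732 0.26707502 0.036     ]
pl [0.44172311 0.15020502 0.036     ]
pl [0.53817654 0.13470222 0.036     ]
pl [0.50433963 0.2039536  0.036     ]
[[ 9.06946624e-01  4.21245234e-01 -5.22761013e-04]
 [ 4.21245517e-01 -9.06945291e-01  1.56603184e-03]
 [ 1.85567811e-04 -1.64051803e-03 -9.99998637e-01]]
cam in tool [ 0.06902376  0.00045296 -0.13119671] camaxes in tool cols [[ 0.   -0.96 -0.27]
 [ 1.    0.   -0.  ]
 [ 0.   -0.27  0.96]] [[329.20768928   0.         254.82507606]
 [  0.         329.20768928 195.47395445]
 [  0.           0.           1.        ]]
```

```bash
cat > plan.py <<'E'
from h import *
import json
def plan(wps,yaw1,nrot,step=0.05,pos=None,yaw=None):
    ob=ctrl.get_obs();R=cv2.Rodrigues(ob['tool_rot'])[0]
    p=np.array(ob['tool_pos'] if pos is None else pos,float);y=np.arctan2(R[1,0],R[0,0]) if yaw is None else yaw
    print('yaw0',y,'p',p)
    pts=[]
    a=p
    for w in wps:
        w=np.array(w,float);n=int(np.ceil(np.linalg.norm(w-a)/step));pts+=[a+(w-a)*i/n for i in range(1,n+1)];a=w
    y0=y;rows=[]
    for i,q in enumerate(pts):
        c,s=np.cos(y),np.sin(y);d=q-p
        lx=c*d[0]+s*d[1];ly=s*d[0]-c*d[1];lz=-d[2]
        r=[round(v/.06,2) for v in(lx,ly,lz)]
        yt=y0+(yaw1-y0)*min(1,(i+1)/nrot); rr=round(-(yt-y)/.12,2)
        p=p+np.array([c*r[0]+s*r[1],s*r[0]-c*r[1],-r[2]])*.06; y=y-rr*.12
        rows.append(dict(x=r[0],y=r[1],z=r[2],roll=rr))
    for i in range(0,len(rows),10): print(json.dumps(rows[i:i+10]))
    print('end',p,y)
E
python3 - <<'E'
from plan import *
plan([(.42,-.3,.24),(.48,.15,.24)],np.arctan2(.9945,.105),12)
E
```

```text
yaw0 0.43481819909313957 p [ 0.26312731 -0.56638857  0.24131639]
[{"x": 0.61, "y": -0.42, "z": 0.0, "roll": -0.72}, {"x": 0.64, "y": -0.36, "z": 0.01, "roll": -0.71}, {"x": 0.66, "y": -0.31, "z": -0.0, "roll": -0.72}, {"x": 0.7, "y": -0.25, "z": 0.0, "roll": -0.71}, {"x": 0.71, "y": -0.19, "z": 0.01, "roll": -0.72}, {"x": 0.72, "y": -0.13, "z": -0.0, "roll": -0.71}, {"x": 0.74, "y": -0.06, "z": 0.0, "roll": -0.72}, {"x": 0.69, "y": -0.3, "z": 0.0, "roll": -0.72}, {"x": 0.72, "y": -0.23, "z": 0.0, "roll": -0.71}, {"x": 0.74, "y": -0.18, "z": 0.0, "roll": -0.72}]
[{"x": 0.75, "y": -0.11, "z": 0.0, "roll": -0.71}, {"x": 0.75, "y": -0.04, "z": 0.0, "roll": -0.72}, {"x": 0.76, "y": 0.02, "z": 0.0, "roll": 0.0}, {"x": 0.75, "y": 0.02, "z": 0.0, "roll": 0.0}, {"x": 0.76, "y": 0.02, "z": 0.0, "roll": 0.0}, {"x": 0.76, "y": 0.02, "z": 0.0, "roll": 0.0}, {"x": 0.75, "y": 0.02, "z": 0.0, "roll": 0.0}]
end [0.47980806 0.14979102 0.24011639] 1.4656181990931396
```

```bash
python3 -m crank '[{"x":0.6,"y":-0.4,"z":0,"roll":-0.7},{"x":0.64,"y":-0.36,"z":0,"roll":-0.7},{"x":0.66,"y":-0.3,"z":0,"roll":-0.7},{"x":0.7,"y":-0.25,"z":0,"roll":-0.7},{"x":0.7,"y":-0.2,"z":0,"roll":-0.7},{"x":0.72,"y":-0.13,"z":0,"roll":-0.7},{"x":0.74,"y":-0.06,"z":0,"roll":-0.7},{"x":0.7,"y":-0.3,"z":0,"roll":-0.7},{"x":0.72,"y":-0.23,"z":0,"roll":-0.7},{"x":0.74,"y":-0.18,"z":0,"roll":-0.7}]' 0 40
```

```text
t: 1.4
tool_pos: [0.4412, -0.1662, 0.242]
tool_rot: [-2.522, -1.873, -0.0]
contact_force: [0.1, 0.5, -0.3]
opening: 0.0852
```

```bash
python3 -m crank '[{"x":0.75,"y":-0.1,"z":0,"roll":-0.7},{"x":0.75,"y":-0.04,"z":0,"roll":-0.7},{"x":0.75,"y":0,"z":0,"roll":0},{"x":0.75,"y":0,"z":0,"roll":0},{"x":0.75,"y":0,"z":0,"roll":0},{"x":0.75,"y":0,"z":0,"roll":0},{"x":0.75,"y":0,"z":0,"roll":0},{"x":0,"y":0,"z":0,"roll":0}]'; python3 - <<'E'
from h import *
grab('wrist','w1')
grab('top','top1')
E
```

```text
t: 2.4
tool_pos: [0.4842, 0.1469, 0.2419]
tool_rot: [-2.354, -2.079, 0.001]
contact_force: [-0.4, 0.4, 0.9]
opening: 0.0853
```

View pics/w1.png

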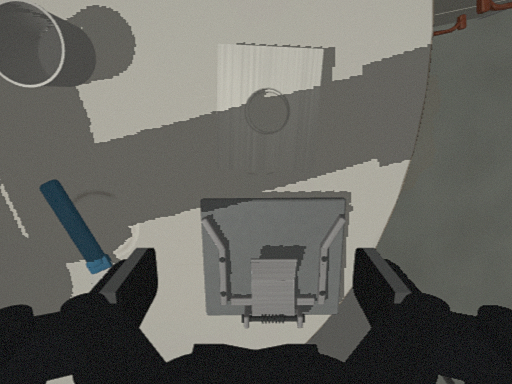

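View pics/top1.png

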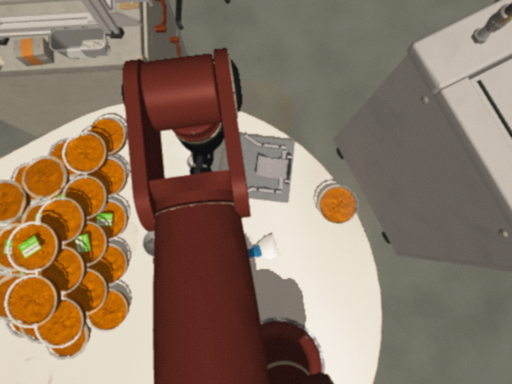

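Wrist view: stack at about (218–325, 43–170) with its hole at (267,110). The bed is at (202–345, 198–315), and its clip at (274,285). I'll enlarge this too.

```bash
python3 - <<'E'
from h import *
crop('w1',200,30,360,190,4,'c3'); crop('w1',190,180,360,330,4,'c4')
im=cv2.imread('pics/c3.png');g=cv2.createCLAHE(4,(4,4)).apply(im[:,:,1]);cv2.imwrite('pics/c3.png',g)
E
```

```text
(no output)
```

View pics/c3.png

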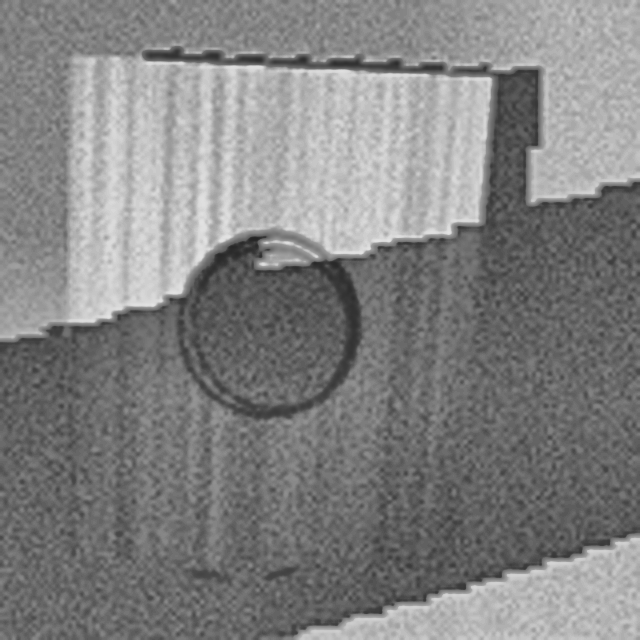

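View pics/c4.png

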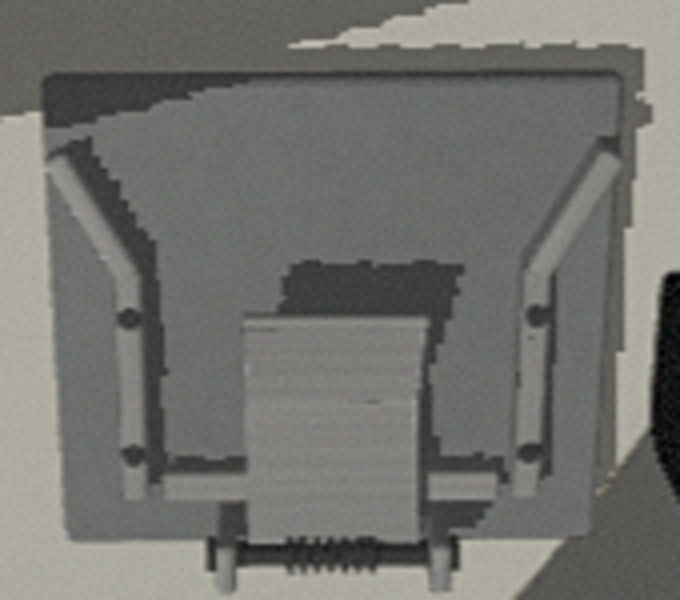

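```bash
python3 - <<'E'
from h import *
d=load('w1')
B=[ray(d,np.array(p)/4+[190,180],.022)[:2] for p in[(44,75),(622,72),(590,537),(70,540)]]
for b in B: print('bed',b)
B=np.array(B);ax=(B[2]+B[3]-B[0]-B[1]);ax/=np.linalg.norm(ax);ay2=B[1]-B[0];ay2/=np.linalg.norm(ay2)
print('bx',ax,np.arctan2(ax[1],ax[0]),'w edge',ay2,np.linalg.norm(B[1]-B[0]),np.linalg.norm(B[2]-B[3]),np.linalg.norm(B[3]-B[0]))
seat=B.mean(0)-ax*.015;print('seat',seat)
bx=ax;by=np.array([-ax[1],ax[0]])
P=[ray(d,np.array(p)/4+[200,30],.036)[:2] for p in[(68,57),(494,77),(269,322),(484,222),(66,320),(235,574)]]
for p in P: print('plate',p,'in bed',(p-seat)@bx,(p-seat)@by)
print(np.linalg.norm(P[1]-P[0]))
e=P[1]-P[0];print('plate yaw rel bed',np.arctan2(-e@bx,e@by))
e=P[3]-P[1];print(np.arctan2(e@by,e@bx))
ob=ctrl.get_obs();R=cv2.Rodrigues(ob['tool_rot'])[0];print(ob['tool_pos'],np.arctan2(R[1,0],R[0,0]),ob['q'])
E
```

```text
bed [0.42116739 0.12076394]
bed [0.58049598 0.1019048 ]
bed [ 0.56332532 -0.04611484]
bed [ 0.40419933 -0.02756216]
bx [-0.11444212 -0.99342992] -1.6854897351799687 w edge [ 0.99306747 -0.11754574] 0.1604408470115048 0.16020388116140624 0.14929349703609868
seat [0.49401364 0.05214938]
plate [0.4643411  0.27232475] in bed -0.21533301176966507 -0.05467492189345829
plate [0.56364911 0.25558829] in bed -0.21007152906644785 0.045895982232662634
plate [0.50450248 0.20639343] in bed -0.15443101225841457 -0.007232082880176293
plate [0.55903953 0.22334909] in bed -0.1775166126041777 0.04500621276800637
plate [0.45461125 0.213072  ] in bed -0.15535605324427676 -0.05755983470125442
plate [0.48848706 0.14418718] in bed -0.0908006329281273 -0.016023263025261508
0.10070844034628708
plate yaw rel bed -0.05226850077347435
-0.027324536732089042
[0.48429342 0.14469581 0.24190084] 1.4437199770135882 [ 1.43279628e-01 -2.38134654e-01  1.88532146e+00 -5.19519277e-04
  1.49530811e+00  2.70395662e-01]
```

```bash
python3 - <<'E'
from plan import *
plan([(.518,.297,.242),(.518,.297,.06)],1.405,3)
E
```

```text
yaw0 1.4437199770135882 p [0.48429342 0.14469581 0.24190084]
[{"x": 0.65, "y": 0.06, "z": -0.0, "roll": 0.11}, {"x": 0.65, "y": 0.05, "z": -0.0, "roll": 0.11}, {"x": 0.64, "y": 0.04, "z": -0.0, "roll": 0.1}, {"x": 0.65, "y": 0.04, "z": -0.0, "roll": 0.0}, {"x": 0.0, "y": -0.0, "z": 0.76, "roll": 0.0}, {"x": 0.0, "y": -0.0, "z": 0.76, "roll": 0.0}, {"x": 0.0, "y": -0.0, "z": 0.75, "roll": 0.0}, {"x": 0.0, "y": -0.0, "z": 0.76, "roll": 0.0}]
end [0.51826398 0.29677622 0.06010084] 1.405319977013588
```

```bash
python3 -m crank '[{"x":0.65,"y":0.06,"z":0,"roll":0.11},{"x":0.65,"y":0.05,"z":0,"roll":0.11},{"x":0.65,"y":0.04,"z":0,"roll":0.1},{"x":0.65,"y":0.04,"z":0,"roll":0},{"x":0,"y":0,"z":0.7,"roll":0},{"x":0,"y":0,"z":0.7,"roll":0},{"x":0,"y":0,"z":0.7,"roll":0},{"x":0,"y":0,"z":0.7,"roll":0},{"x":0,"y":0,"z":0,"roll":0}]' 0.5 40; python3 - <<'E'
from h import *
grab('wrist','w2')
grab('scene','s2')
E
```

```text
t: 3.62
tool_pos: [0.5161, 0.2946, 0.07]
tool_rot: [-2.398, -2.025, 0.014]
contact_force: [-0.6, -0.4, -0.6]
opening: 0.0425
```

View pics/w2.png

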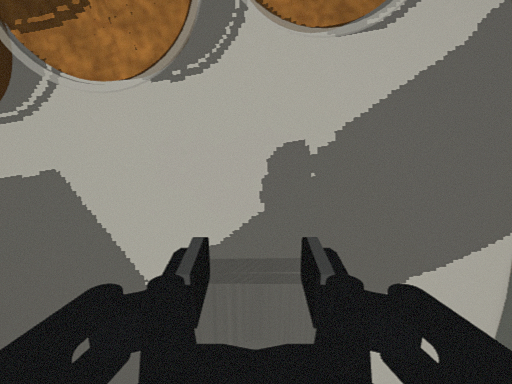

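View pics/s2.png

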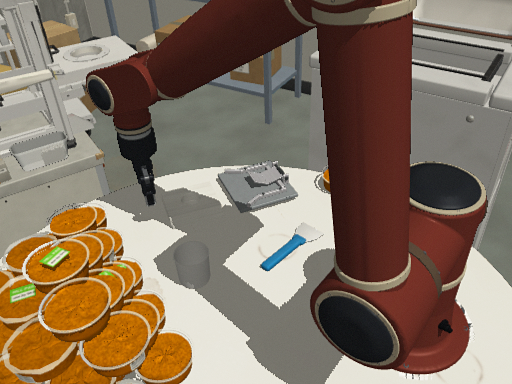

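```bash
python3 -m crank '[{"x":0,"y":0,"z":0.4},{"x":0,"y":0,"z":0.4},{"x":0,"y":0,"z":0}]'; python3 -m crank '[{"z":0.05},{"z":0.03},{"z":0}]';
```

```text
validation failed for argument at $[0]...
validation failed for argument at $[0]...
```

```bash
python3 -m crank '[{"x":0,"y":0,"z":0.4,"roll":0},{"x":0,"y":0,"z":0.4,"roll":0},{"x":0,"y":0,"z":0,"roll":0}]'; python3 -m crank '[{"x":0,"y":0,"z":0.05,"roll":0},{"x":0,"y":0,"z":0.03,"roll":0},{"x":0,"y":0,"z":0,"roll":0}]'
```

```text
t: 4.1
tool_pos: [0.5191, 0.297, 0.0271]
tool_rot: [2.399, 2.029, 0.0]
contact_force: [-0.5, 0.5, -0.7]
opening: 0.0426
t: 4.47
tool_pos: [0.5193, 0.2975, 0.0224]
tool_rot: [2.398, 2.029, 0.002]
contact_force: [0.2, -1.0, -0.2]
opening: 0.0428
```

```bash
for i in 1 2 3; do :; done; python3 -m crank '[{"x":0,"y":0,"z":0.05,"roll":0},{"x":0,"y":0,"z":0,"roll":0}]'; python3 -m crank '[{"x":0,"y":0,"z":0.04,"roll":0},{"x":0,"y":0,"z":0,"roll":0}]';  python3 -m crank '[{"x":0,"y":0,"z":0.03,"roll":0},{"x":0,"y":0,"z":0,"roll":0}]'
```

```text
t: 4.72
tool_pos: [0.5185, 0.2972, 0.0182]
tool_rot: [-2.398, -2.029, 0.001]
contact_force: [0.2, 0.2, -0.2]
opening: 0.0428
t: 4.97
tool_pos: [0.5185, 0.2972, 0.0158]
tool_rot: [-2.398, -2.029, 0.001]
contact_force: [-0.1, 0.3, -0.0]
opening: 0.0426
t: 5.22
tool_pos: [0.5186, 0.2973, 0.0141]
tool_rot: [-2.398, -2.029, 0.001]
contact_force: [0.1, 0.3, -0.4]
opening: 0.0427
```

```bash
python3 -m crank '[{"x":0,"y":0,"z":0.03,"roll":0},{"x":0,"y":0,"z":0,"roll":0}]'; python3 -m crank '[{"x":0,"y":0,"z":0.02,"roll":0},{"x":0,"y":0,"z":0,"roll":0}]';  python3 -m crank '[{"x":0,"y":0,"z":0.02,"roll":0},{"x":0,"y":0,"z":0,"roll":0}]'
```

```text
t: 5.48
tool_pos: [0.5186, 0.2973, 0.0123]
tool_rot: [-2.398, -2.029, 0.0]
contact_force: [0.9, -1.5, 0.1]
opening: 0.043
t: 5.72
tool_pos: [0.5187, 0.2973, 0.0112]
tool_rot: [-2.398, -2.029, 0.0]
contact_force: [-0.3, 0.6, -0.6]
opening: 0.0429
t: 5.98
tool_pos: [0.5187, 0.2973, 0.01]
tool_rot: [-2.398, -2.029, 0.0]
contact_force: [0.5, 0.2, -0.3]
opening: 0.0426
```

```bash
python3 -m crank '[{"x":0,"y":0,"z":0.02,"roll":0},{"x":0,"y":0,"z":0,"roll":0}]'; python3 -m crank '[{"x":0,"y":0,"z":0.02,"roll":0},{"x":0,"y":0,"z":0,"roll":0}]';  python3 -m crank '[{"x":0,"y":0,"z":0.02,"roll":0},{"x":0,"y":0,"z":0,"roll":0}]'
```

```text
t: 6.22
tool_pos: [0.5189, 0.2974, 0.0092]
tool_rot: [2.398, 2.029, 0.0]
contact_force: [0.2, -0.0, 2.1]
opening: 0.0426
t: 6.48
tool_pos: [0.519, 0.2974, 0.0091]
tool_rot: [-2.398, -2.029, 0.001]
contact_force: [-4.7, -2.1, 8.4]
opening: 0.0428
t: 6.72
tool_pos: [0.5191, 0.2974, 0.0092]
tool_rot: [-2.398, -2.029, 0.002]
contact_force: [-7.2, -3.2, 16.0]
opening: 0.0427
```

```bash
python3 -m crank '[{"x":0,"y":0,"z":-0.5,"roll":0},{"x":-0.25,"y":0,"z":0,"roll":0},{"x":0,"y":0,"z":0,"roll":0}]'; python3 - <<'E'
from h import *
grab('wrist','w3');crop('w3',130,220,390,384,3,'c5')
grab('scene','s3');crop('s3',100,120,320,260,3.5,'c6')
E
```

```text
t: 7.1
tool_pos: [0.5156, 0.2813, 0.0355]
tool_rot: [-2.399, -2.027, 0.002]
contact_force: [0.5, -0.2, -0.4]
opening: 0.0428
```

View pics/c5.png

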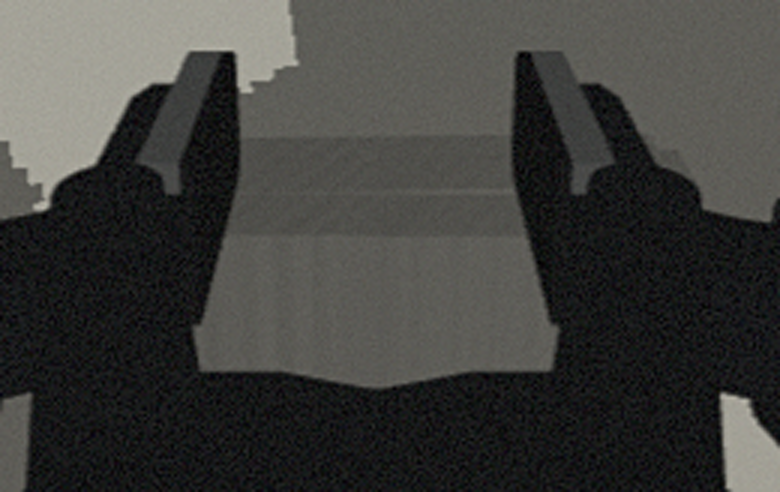

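View pics/c6.png

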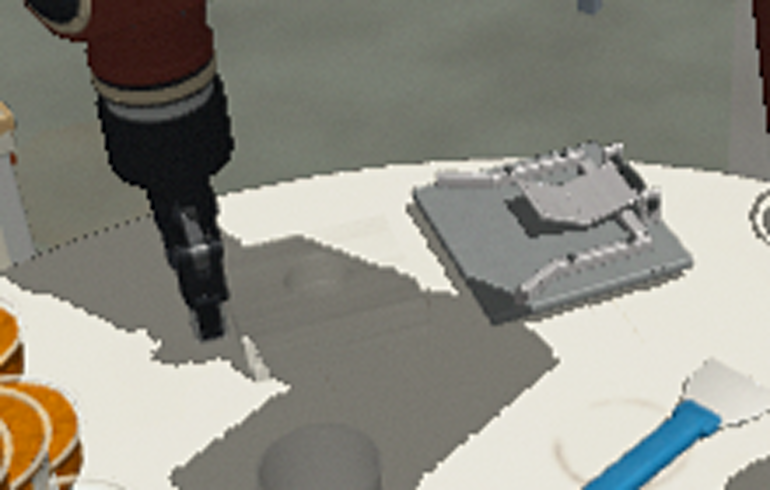

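```bash
python3 -m crank '[{"x":-0.06,"y":0,"z":0,"roll":0},{"x":-0.04,"y":0,"z":0,"roll":0},{"x":0,"y":0,"z":0,"roll":0}]';python3 -m crank '[{"x":-0.05,"y":0,"z":0,"roll":0},{"x":0,"y":0,"z":0,"roll":0}]';python3 -m crank '[{"x":-0.05,"y":0,"z":0,"roll":0},{"x":0,"y":0,"z":0,"roll":0}]'
```

```text
t: 7.58
tool_pos: [0.5151, 0.2764, 0.0362]
tool_rot: [-2.398, -2.029, 0.001]
contact_force: [-0.2, -0.5, 0.4]
opening: 0.0428
t: 7.82
tool_pos: [0.5148, 0.2736, 0.0365]
tool_rot: [-2.398, -2.029, -0.0]
contact_force: [0.6, 0.7, -0.3]
opening: 0.043
t: 8.07
tool_pos: [0.5143, 0.2705, 0.0366]
tool_rot: [2.398, 2.029, 0.0]
contact_force: [-0.3, 0.1, 0.9]
opening: 0.0422
```

```bash
python3 -m crank '[{"x":-0.1,"y":0,"z":0,"roll":0},{"x":0,"y":0,"z":0,"roll":0}]'; python3 - <<'E'
from h import *
grab('wrist','w4');crop('w4',130,220,390,384,3,'c7')
E
```

```text
t: 8.32
tool_pos: [0.5133, 0.2642, 0.0366]
tool_rot: [2.398, 2.029, -0.001]
contact_force: [0.2, 1.0, 0.5]
opening: 0.0431
```

View pics/c7.png

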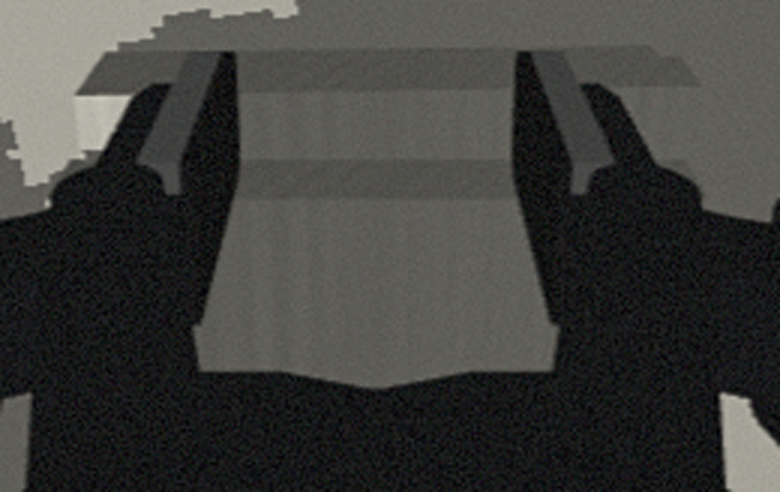

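The top plate has come away from the stack: its trailing edge is at crop row 200, and the middle plate's edge is at row 90. Next I'll locate both.

```bash
cat >> h.py <<'E'
seat=np.array([.493,.0510]);ba=-1.6855
bx=np.array([np.cos(ba),np.sin(ba)]);by=np.array([-bx[1],bx[0]])
def bed(p): p=np.asarray(p)[:2]-seat; return (p@bx).round(4),(p@by).round(4)
E
python3 - <<'E'
from h import *
d=load('w4');o=ctrl.get_obs();R=cv2.Rodrigues(o['tool_rot'])[0];t=o['tool_pos']
for c,z in [((245,200),.036),((510,199),.036),((75,96),.024),((700,86),.024),((245,92),.024),((505,89),.024)]:
    P=ray(d,np.array(c)/3+[130,220],z);print(P,'bed',bed(P),'tool',(R.T@(P-t))[:2])
print('tcp bed',bed(t),'yaw',np.arctan2(R[1,0],R[0,0])-np.pi-ba)
E
```

```text
[0.49292347 0.25626222 0.036     ] bed (np.float64(-0.2039), np.float64(-0.0236)) tool [-0.01131005 -0.01866944]
[0.53223069 0.24983313 0.036     ] bed (np.float64(-0.202), np.float64(0.0162)) tool [-0.01112797  0.02115966]
[0.46706019 0.2721242  0.024     ] bed (np.float64(-0.2167), np.float64(-0.0511)) tool [ 4.72036452e-05 -4.68042759e-02]
[0.5651457  0.25740294 0.024     ] bed (np.float64(-0.2133), np.float64(0.048)) tool [0.00180483 0.05236424]
[0.49384494 0.268328   0.024     ] bed (np.float64(-0.216), np.float64(-0.024)) tool [ 0.00074788 -0.01976092]
[0.53461182 0.26200661 0.024     ] bed (np.float64(-0.2144), np.float64(0.0172)) tool [0.00127835 0.02148974]
tcp bed (np.float64(-0.2142), np.float64(-0.0043)) yaw -0.05199214029678889
```

```bash
python3 -m crank '[{"x":-0.13,"y":0.01,"z":0,"roll":-0.04},{"x":-0.13,"y":0.01,"z":0,"roll":-0.04},{"x":-0.13,"y":0.01,"z":0,"roll":-0.04},{"x":-0.13,"y":0.01,"z":0,"roll":-0.04},{"x":-0.13,"y":0.01,"z":0,"roll":-0.04},{"x":-0.13,"y":0.01,"z":0,"roll":-0.04},{"x":-0.13,"y":0.01,"z":0,"roll":-0.04},{"x":-0.1,"y":0.01,"z":0,"roll":-0.04},{"x":-0.06,"y":0.01,"z":0,"roll":-0.04},{"x":0,"y":0,"z":0,"roll":0}]'; cat > chk.py <<'E'
from h import *
import sys
n=sys.argv[1]
grab('wrist','w'+n);grab('scene','s'+n);crop('w'+n,130,200,390,384,3,'cw'+n);crop('s'+n,100,120,320,260,3.5,'cs'+n)
o=ctrl.get_obs();R=cv2.Rodrigues(o['tool_rot'])[0];t=o['tool_pos']
print('tcp bed',bed(t),t[2],'yaw',np.arctan2(R[1,0],R[0,0])-np.pi-ba)
E
python3 chk.py 5
```

```text
t: 9.62
tool_pos: [0.509, 0.1999, 0.0363]
tool_rot: [2.354, 2.08, -0.001]
contact_force: [-1.0, -1.1, -0.7]
opening: 0.0428
tcp bed (np.float64(-0.15), np.float64(-0.0013)) 0.036191820551527344 yaw -0.008400820576737411
```

View pics/cw5.png

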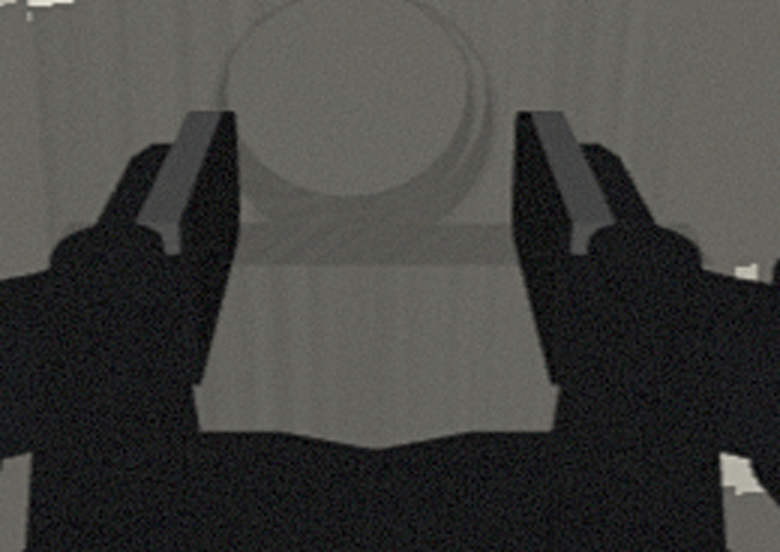

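View pics/cs5.png

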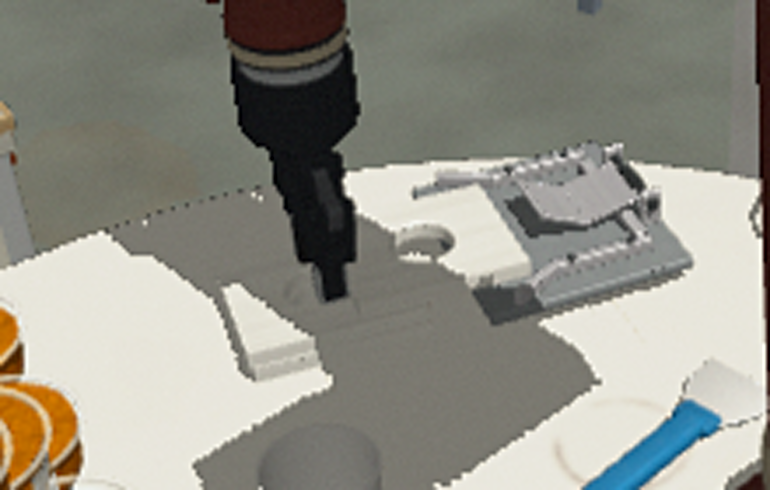

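```bash
python3 -m crank '[{"x":-0.13,"y":0.01,"z":0,"roll":-0.02},{"x":-0.13,"y":0.01,"z":0,"roll":-0.02},{"x":-0.13,"y":0,"z":0,"roll":-0.02},{"x":-0.13,"y":0,"z":0,"roll":0},{"x":-0.13,"y":0,"z":0,"roll":0},{"x":-0.13,"y":0,"z":0,"roll":0},{"x":-0.13,"y":0,"z":0,"roll":0},{"x":-0.1,"y":0,"z":0,"roll":0},{"x":-0.05,"y":0,"z":0,"roll":0},{"x":0,"y":0,"z":0,"roll":0}]'; 
python3 chk.py 6
```

```text
t: 10.98
tool_pos: [0.5028, 0.137, 0.0365]
tool_rot: [2.347, 2.089, 0.0]
contact_force: [0.2, 3.3, -1.6]
opening: 0.0424
tcp bed (np.float64(-0.0866), np.float64(-0.0001)) 0.03645630364435436 yaw -0.0011756688876929378
```

View pics/cw6.png

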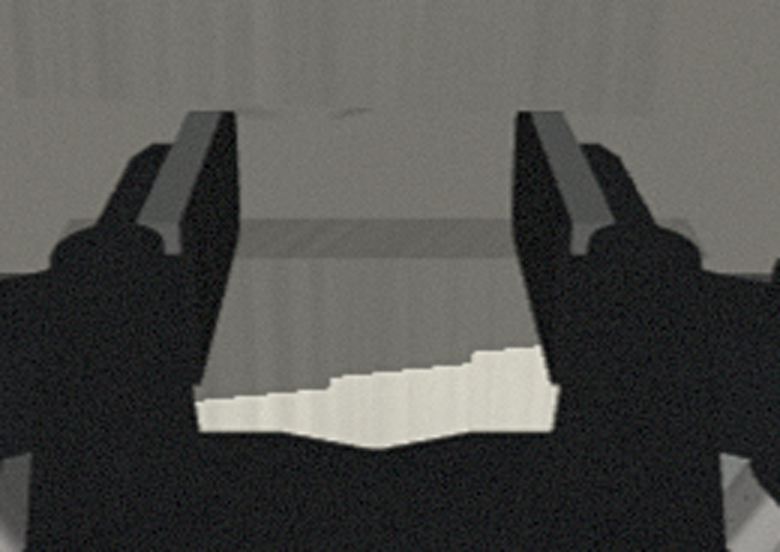

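View pics/cs6.png

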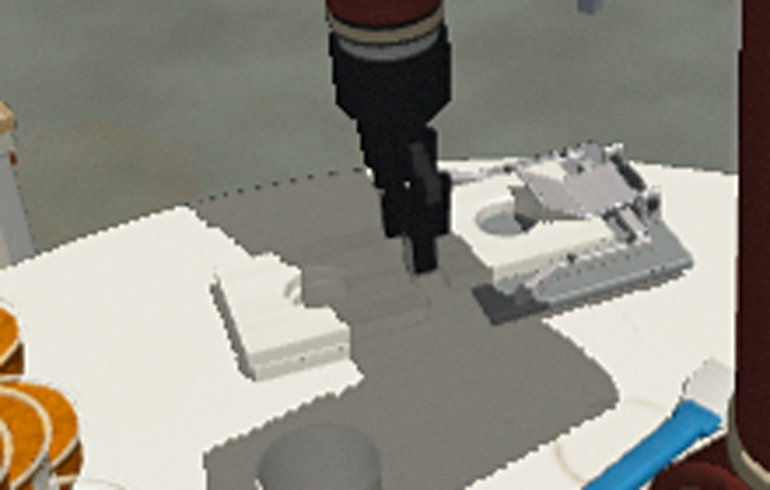

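```bash
python3 -m crank '[{"x":-0.1,"y":0,"z":0,"roll":0},{"x":-0.1,"y":0,"z":0,"roll":0},{"x":-0.1,"y":0,"z":0,"roll":0},{"x":-0.1,"y":0,"z":0,"roll":0},{"x":-0.08,"y":0,"z":0,"roll":0},{"x":0,"y":0,"z":0,"roll":0}]'; 
python3 chk.py 7
```

```text
t: 11.82
tool_pos: [0.5011, 0.1201, 0.0388]
tool_rot: [-2.339, -2.072, -0.035]
contact_force: [2.5, 51.1, 0.9]
opening: 0.0429
tcp bed (np.float64(-0.0696), np.float64(0.0001)) 0.03873204717191888 yaw -0.00562466887425539
```

View pics/cw7.png

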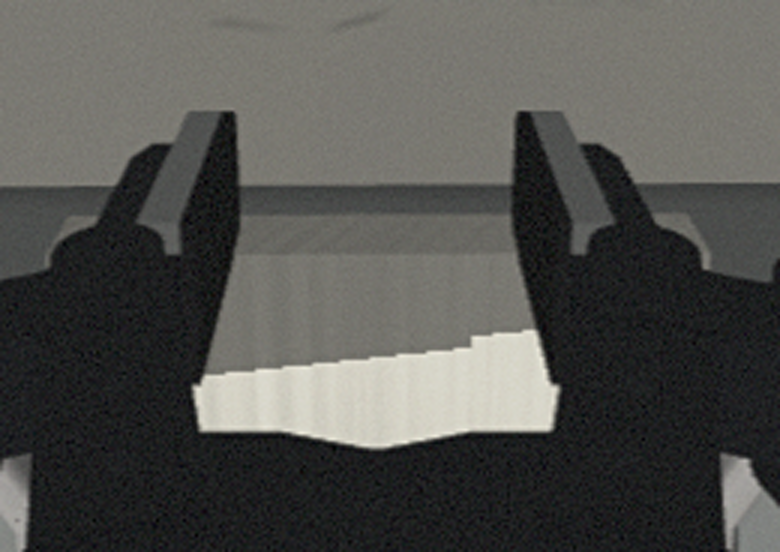

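View pics/cs7.png

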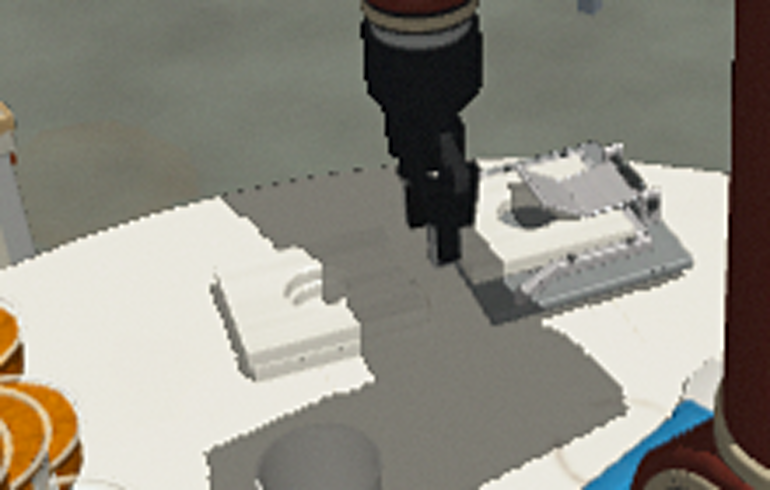

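```bash
python3 -m crank '[{"x":0.15,"y":0,"z":0,"roll":0},{"x":0,"y":0,"z":0,"roll":0}]'; cat > ov.py <<'E'
from h import *
import sys
def W(x,y,z): p=seat+bx*x+by*y; return [p[0],p[1],z]
def ov(fn,out,s,x0,y0,x1,y1,px):
    d=load(fn);im=cv2.resize(cv2.imread('pics/'+fn+'.png')[y0:y1,x0:x1],None,fx=s,fy=s,interpolation=cv2.INTER_CUBIC)
    def poly(P,c):
        u=((proj(d,P)-[x0,y0]+.5)*s).round().astype(int);cv2.polylines(im,[u.reshape(-1,1,2)],True,c,1)
    poly([W(-.06,-.082,.022),W(.09,-.082,.022),W(.09,.082,.022),W(-.06,.082,.022)],(0,0,255))
    poly([W(px-.06,-.05,.034),W(px+.06,-.05,.034),W(px+.06,.05,.034),W(px-.06,.05,.034)],(0,255,0))
    cv2.imwrite('pics/'+out+'.png',im)
E
python3 - <<'E'
from ov import *
ov('s7','o7',5,200,150,310,215,-.0208)
E
python3 chk.py 8
```

```text
t: 12.18
tool_pos: [0.501, 0.1209, 0.0371]
tool_rot: [-2.344, -2.086, -0.009]
contact_force: [1.1, 16.4, -0.3]
opening: 0.0426
tcp bed (np.float64(-0.0703), np.float64(-0.0)) 0.03713791214188386 yaw -0.0023913076126871324
```

View pics/o7.png

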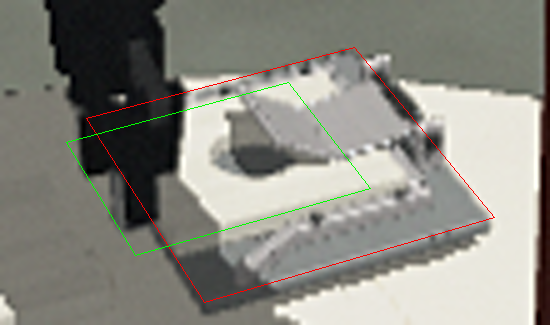

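View pics/cw8.png

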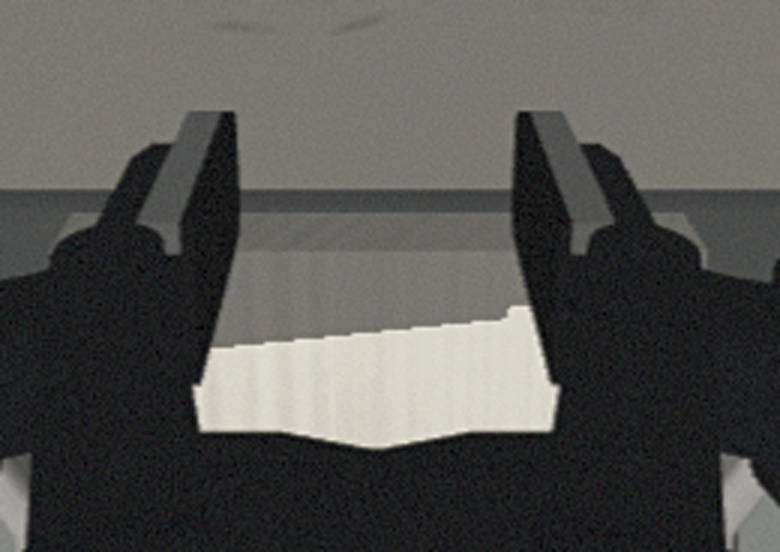

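```bash
python3 - <<'E'
from ov import *
d=load('s7')
f=lambda P:((proj(d,[P])[0]-[200,150]+.5)*5).round()
for x in(-.081,-.059):
  for y in(-.036,.036): print('tip',x,y,f(W(x,y,.028)))
for px in(-.02,-.01,0): print(px,'hole',f(W(px,0,.034)),'near trail corner',f(W(px-.06,-.05,.034)),f(W(px-.06,-.05,.022)))
w=load('w8')
for c,z in [((245,252),.034),((505,250),.034),((245,187),.024),((505,186),.024),((245,187),.0),((245,212),.022),((245,212),.034)]:
  print(c,z,bed(ray(w,np.array(c)/3+[130,200],z)))
ov('s8','o8',5,200,150,310,215,-.0008)
E
```

```text
tip -0.081 -0.036 [126. 248.]
tip -0.081 0.036 [ 76. 167.]
tip -0.059 -0.036 [169. 236.]
tip -0.059 0.036 [118. 155.]
-0.02 hole [217. 164.] near trail corner [137. 254.] [139. 274.]
-0.01 hole [236. 159.] near trail corner [157. 249.] [159. 269.]
0 hole [255. 154.] near trail corner [177. 243.] [179. 263.]
(245, 252) 0.034 (np.float64(-0.059), np.float64(-0.0191))
(505, 250) 0.034 (np.float64(-0.0592), np.float64(0.0206))
(245, 187) 0.024 (np.float64(-0.0648), np.float64(-0.0202))
(505, 186) 0.024 (np.float64(-0.0649), np.float64(0.0217))
(245, 187) 0.0 (np.float64(-0.0528), np.float64(-0.0236))
(245, 212) 0.022 (np.float64(-0.0593), np.float64(-0.0206))
(245, 212) 0.034 (np.float64(-0.0657), np.float64(-0.0189))
```

View pics/o8.png

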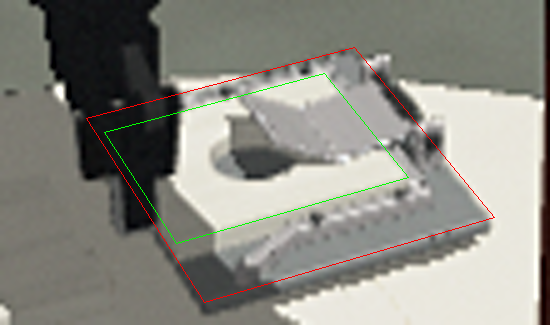

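Mine was a sign error: the pad faces are on the bed side of the TCP. The wrist picture puts the trailing edge at bed x ≈ -59 mm, level with the bed's open end, and the bed's end face is visible below it. So the 51 N was the plate pressing on the stop. I'll back off and check.

```bash
python3 -m crank '[{"x":0.1,"y":0,"z":0,"roll":0},{"x":0.2,"y":0,"z":0,"roll":0},{"x":0.1,"y":0,"z":-0.2,"roll":0},{"x":0,"y":0,"z":-0.7,"roll":0},{"x":0,"y":0,"z":-0.7,"roll":0},{"x":0.3,"y":0,"z":-0.7,"roll":0},{"x":0.3,"y":0,"z":-0.7,"roll":0},{"x":0,"y":0,"z":-0.5,"roll":0},{"x":0,"y":0,"z":0,"roll":0}]'; python3 chk.py 9; python3 - <<'E'
from ov import *
ov('w9','o9',1.5,0,0,512,384,0); ov('s9','o9s',5,180,150,310,220,0)
E
```

```text
t: 13.4
tool_pos: [0.5092, 0.1775, 0.2509]
tool_rot: [2.343, 2.086, 0.009]
contact_force: [-0.1, 0.4, -0.1]
opening: 0.043
tcp bed (np.float64(-0.1267), np.float64(-0.0002)) 0.24631308724438067 yaw -0.0014683436206777145
```

View pics/o9.png

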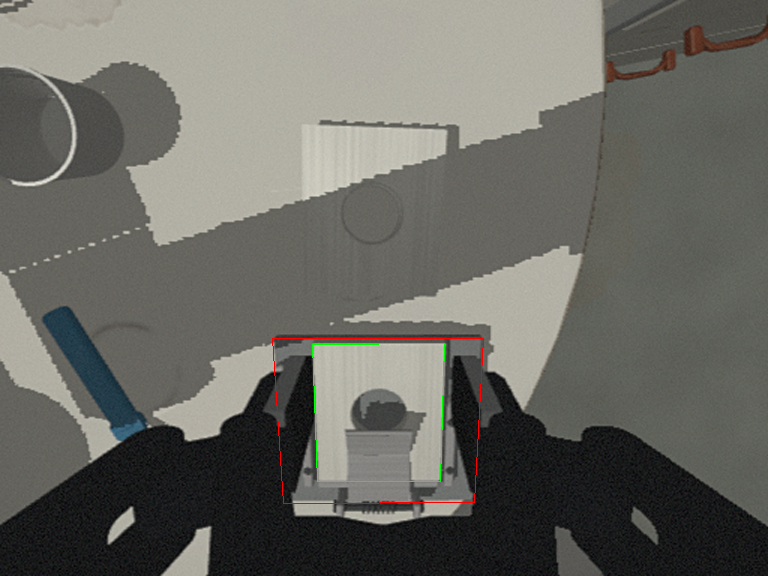

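View pics/o9s.png

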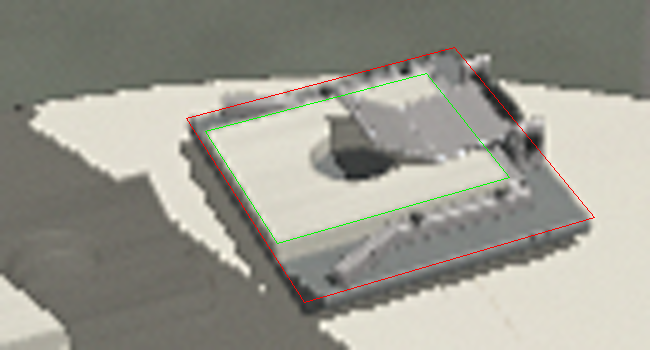

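```bash
python3 -m crank '[{"x":-0.6,"y":0,"z":0,"roll":0},{"x":0,"y":0,"z":0,"roll":0},{"x":0,"y":0,"z":0,"roll":0},{"x":0,"y":0,"z":0,"roll":0}]' 0; python3 chk.py 10; python3 - <<'E'
from ov import *
ov('w10','o10',1.5,0,0,512,384,0); crop('w10',190,20,350,180,4,'p10'); crop('w10',190,180,360,330,4,'b10')
E
```

```text
t: 14.0
tool_pos: [0.5031, 0.1418, 0.2458]
tool_rot: [-2.345, -2.089, 0.001]
contact_force: [-0.4, 0.4, 0.4]
opening: 0.0857
tcp bed (np.float64(-0.0914), np.float64(-0.0002)) 0.24619161719577212 yaw -0.0006205415678237625
```

View pics/p10.png

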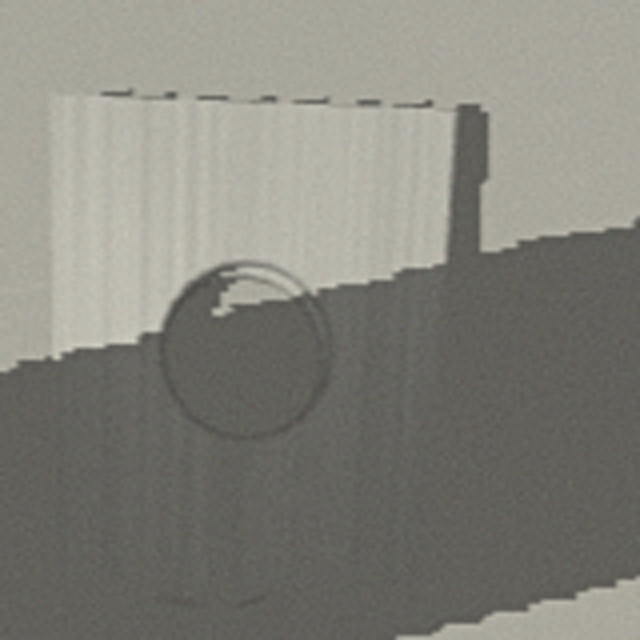

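View pics/b10.png

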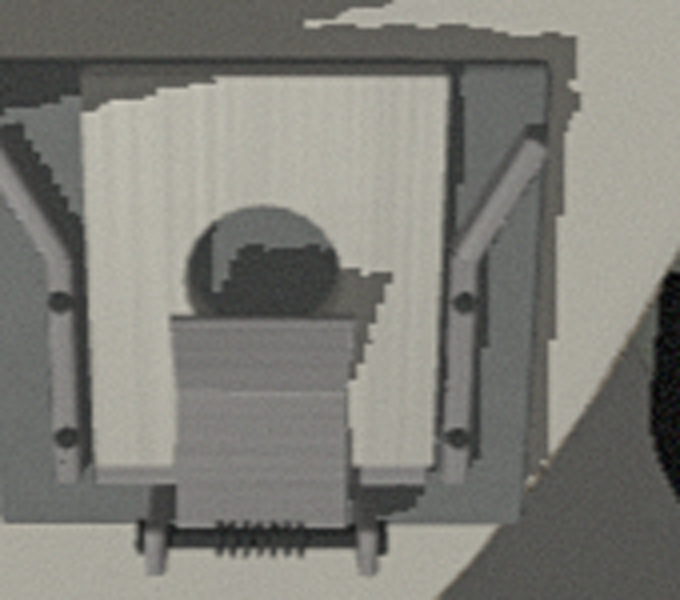

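The plate's front edge (crop row ~467) meets the stop bar and the clip lies on the plate, which is centred between the rails. Now a number for the middle plate.

```bash
python3 - <<'E'
from h import *
d=load('w10')
for c in[(50,95),(455,106),(246,350)]: print('mid',bed(ray(d,np.array(c)/4+[190,20],.024)))
for c in[(80,72),(450,74),(438,468),(95,468)]: print('top',bed(ray(d,np.array(c)/4+[190,180],.034)))
d=load('w1')
ob=ctrl.get_obs();print(ob['contact_force'],ob['t'])
print('w9 mid',[bed(ray(load('w9'),np.array(c)/1.5,.024)) for c in[(302,125),(448,130)]])
E
```

```text
mid (np.float64(-0.2163), np.float64(-0.0515))
mid (np.float64(-0.2138), np.float64(0.0485))
mid (np.float64(-0.1555), np.float64(-0.0033))
top (np.float64(-0.0608), np.float64(-0.0486))
top (np.float64(-0.0602), np.float64(0.0518))
top (np.float64(0.0612), np.float64(0.0529))
top (np.float64(0.0613), np.float64(-0.0487))
[ 0.23052322 -0.23654215  0.40019434] 14.1
w9 mid [(np.float64(-0.2161), np.float64(-0.0512)), (np.float64(-0.2128), np.float64(0.0494))]
```

```bash
python3 -c "
from station import ctrl
print(ctrl.finish_job())"
```

```text
the job is handed in; nothing more can be done
None
```

I slid the top plate off the stack onto the bed, between the rails and under the clip, and it rests against the stop. I pushed its trailing edge with the half-open fingers, backed the gripper clear and handed the job in at about 14 s; no verdict was reported.

**Last checks, from the wrist camera (calibration good to about 2 mm):**
- **Top plate:** its corners put the centre at about x +0.4 mm and y +2 mm from the seat, square to within about 0.01 rad. The front edge meets the stop bar.
- **Clip:** the picture shows it lying raised on the plate; I did not measure its angle.
- **Middle plate:** its corners match those from early in the push to within about 1 mm. I took no measurement of it before first contact.
- **Bottom plate, cup and beaker:** nothing touched them during the moves, but I did not measure them again. The bottom plate looked unmoved in the pictures, the beaker stood upright in the wrist view, and the cup was not in my later crops.
- **Robot:** clear of everything, with a contact force of about 0.5 N, which is sensor noise.

**What went wrong:** a sign error in my estimate of the remaining distance made me push about 12 mm too far in command after the plate had reached the stop. The measured wrist force reached 51 N at the fingertips, under the 120 N wrist limit. It is above the 40 N limit, but that one covers the arm and gripper body, which I believe were not in contact. I backed off at once, and the pictures showed no disturbance.

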